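Count three calibration balls into the scale pan

ROBOT

A 7-joint arm with a two-finger parallel gripper is mounted at the origin on the work surface. World frame = base frame: x ahead of the robot, y to its left, z up, the work surface at z = 0. Lengths are in m, angles in rad, forces in N, time in s.
With the tool pointing down it reaches from about 0.425 to 0.925 m from the base axis. Payload 6.8 kg.
Tool frame: the origin (TCP) lies on the mounting face of the last link; the fingertips stand 173 mm ahead of it and the grasp point (between the pads) lies 155 mm ahead of it; z points along the fingers, y is the line along which they close (so a half turn about z gives the same grasp; the last joint's range is limited). The gripper opens to 85 mm and grips with 20 to 120 N. Pads are 22 mm wide; open, the fingers measure 114 mm over their backs; the gripper's body (76 mm by 85 mm) begins 54 mm behind the grasp point. The pads swing forward as they close: fully open they stand 13 mm farther back than shut.
Start: joints at [-1.273, 0.477, 0.022, 1.555, -0.011, 1.109, -0.083], TCP at [0.266, 0.62, 0.405] pointing down, gripper open.
Joint ranges: [-2.96, 2.96], [-0.34, 2.1], [-1.41, 1.46], [0.24, 2.44], [-1.37, 4.51], [0.17, 1.92], [-2.96, 2.96]. Speed limits (rad/s): [2.39, 2.39, 3.14, 3.14, 3.14, 3.14, 3.14].

INTERFACE

Orientations are given as a rotation vector (axis times angle).
In Python, from bench import r gives the robot as it stands.
- The arm moves only by the tool arm_command, never from a script. Its argument "plan" is a list of rows, each an object of numbers: "claw": the closure, from 0 (fully open) to 1 (shut); "tx", "ty", "tz": the shift along the tool's x, y, z in m; "ax", "ay", "az": the turn, a rotation vector about the tool's x, y, z in degrees. A call has exactly 10 rows; each row shifts and turns the commanded pose from where the row before left it, along the tool's axes as they then stand; what a row does not reach is not made up. A row lasts 1/12 s, in which the tool goes at most 41.7 mm and 7.16 degrees, less where a joint would pass 70% of its speed; a pose out of reach is approached as far as the arm can. A call is refused whole if a number of a shift passes 0.0417 or a number of a turn 7.16, either way. A call with a gripper value outside its range is refused whole. The fingers move at their own pace and stop on an object; "squeeze" is the grip in N (left out, the last holds). Time passes only in rows, so rows that do not move let the fingers close, or fill a call up. It gives the time, the measured TCP pose, the force, the opening and the grip force at its end, in the units of the state.
- r.get_obs(): the state, without advancing time (a new reading comes with each control period).
- r.grab_frame(name): name is "scene" or "top" or "wrist"; returns the picture (480x640x3 uint8, red, green, blue); there is no depth.
- r.camera_model(name): a dict with "fx", "fy", "cx", "cy" (pixels), "k1" (the pictures are not rectified: a ray, as slopes to the right and down, at radius r is drawn at 1 + k1 r^2 times it, then the intrinsics apply), "position" and "orientation" of the camera in the world; the wrist camera has in their place "tool_from_camera" (4x4, takes a point from camera to tool coordinates, whose origin is the TCP and whose axes are the flange's). Camera axes: x right, y up, looking along -z (the intrinsics and any distortion apply to the point x, -y, -z); pixel columns grow to the right and rows downward; lengths in m; the calibration is good to about 2 mm. A picture is of the moment at which its call begins: read the wrist's pose just before it. camera_model takes no time and is no camera call.
- r.hand_in(): hands the job in; it is judged then, once.
Trained networks look in the newest picture that a camera, given by its name, has taken for a name from the list of things; names that differ only in an ending like _2 or _b are one class to them, and where a whole thing is asked for, a point or a joint stands for the part that bears it (a point fixed in the world has none). Each returns a list of dicts, best first, with "confidence" (0 to 1); they miss things now and then, are a little off and sometimes report something else, mostly with a low value. They report only what shows in the picture. A call takes as long as a camera call. They do not tell look-alikes from the thing itself.
- r.boxes_of(target, camera): "location" ([x, y, z] in m, in the coordinates of the camera as it stood for that picture, good to about 4 mm: the middle of the surface that is visible of it).
- r.tip_of(target, camera): "location" ([x, y, z] in m, in the coordinates of the camera as it stood for that picture, good to about 4 mm: a listed point, or the origin of a listed thing).
The state is a dict: "clock": time; "joints": joint angles; "qvel": joint speeds; "tau": joint torques, N m; "tcp_pos": TCP position; "orientation": TCP orientation; "contact_force": force on the tool from outside, world axes, zero at the start; "moment": the same for the moment, N m; "grip_width": finger opening in m; "gripper_force": force on a finger pad.
Only numpy, scipy, OpenCV 4.12 (cv2) and the standard library are available. Lean on these libraries where they do the work, as an engineer would, in place of code of your own. Each camera call takes 0.05 s, during which the arm holds its last target. There are 200 camera calls.

TASK

Pick up the blue counting cup, the one that holds five steel balls, and tip it slowly over the green pan of the scale, stopping when exactly three balls have dropped into the pan. Keep the other two balls in the cup and stand it upright on the granite.

Things in the scene. Friction and masses are not known exactly. Their poses are not given: they have to be found in the camera images.
- cup: Blue trough-shaped cup, open on top, 138 long (x) x 30 wide (y) x 46 mm high, 0.14-0.24 kg, with 5 balls in a row; the orange and grey cups are empty. Origin: centre of underside, z up. Spout at its -x end, roughly towards the robot; lip at x -68, y 0, z 11 mm. Grip across the 30 mm at mid-length, grasp point 29 mm up. Tipped spout down, balls leave one by one from about 15 deg, roughly 10 deg apart.
- pan (a joint): How far the scale's pan has sunk on its soft spring, in m: 0 when empty, 0.006 more for each ball in it (0.018 with three), at most 0.036. It settles in about half a second after a ball lands.
- pan_mouth (a point): Centre of the mouth of the green round pan, level with its rim: 128 mm above the table when empty (it sinks with the load). Mouth 136 mm across inside, pan 46 mm deep inside, on a white 190 mm square scale base, 30 mm high and fixed to the table.
- ball4_center (a point): Centre of the fourth ball from the spout, one of the two that must stay in the cup; it starts about 25 mm behind the cup's middle (+x of the cup). All balls are steel, 20 mm, 33 g, each in its own pocket of a one-ball-wide channel, none above the cup's walls; a freed ball takes up to half a second to reach the pan.
Not all that is in view belongs to the job. There is more than one size of the cup; the one meant has the size given above.

How it is judged:
On the way:
1. three balls, no more and no fewer, lie in the pan while the cup is held up off the table (value of joint pan between 0.0152 and 0.0208 m and height (world z) of cup above 0.05 m), for 0.2 s.
At the end, for the whole second after the job is handed in: The pan has sunk by 15.2 to 20.8 mm, the weight of exactly three balls; the fourth ball is still inside the cup; the cup stands at rest on the table (underside within 10 mm of it), upright to within 8.5 degrees (value of joint pan between 0.0152 and 0.0208 m and x of ball4_center in the frame of cup between -0.065 and 0.068 m and y of ball4_center in the frame of cup between -0.015 and 0.015 m and z of ball4_center in the frame of cup between 0.008 and 0.046 m and angle between cup's own z axis and vertical below 0.15 rad and height (world z) of cup between -0.006 and 0.01 m and linear speed of cup below 0.03 m/s); the robot touches nothing.
It also fails if it takes over 67 s, if anything falls off the work surface, if the arm or the gripper's body presses on something with over 40 N, if the wrist force passes 120 N, or if a joint passes its speed limit or range.

## Working session

There is one attempt and no reset: what is moved stays moved. The work goes in short steps, Python scripts to look and compute and a tool call to move; the robot and the scene stay as the last step left them, time stands still between calls to the robot, and variables do not carry over. Pictures are saved under pics/ and viewed, at most 10 in all, crops included, and the job is handed in when it is done.

Besides the shell and the picture viewer there is one more tool, called after "Request:" in YAML: its name, and indented under it one key for each argument. arm_command: Moves the arm, as the interface text tells. Its arguments: {"type":"object","properties":{"plan":{"type":"array","items":{"type":"object","properties":{"claw":{"type":"number"},"tx":{"type":"number"},"ty":{"type":"number"},"tz":{"type":"number"},"ax":{"type":"number"},"ay":{"type":"number"},"az":{"type":"number"}}}},"squeeze":{"type":"number"}},"required":["plan"]}

```bash
mkdir -p pics; ls; cat > h.py <<'E'
import numpy as np, cv2
from scipy.spatial.transform import Rotation as R
from bench import r
def save(n,f):
    im=r.grab_frame(n); cv2.imwrite('pics/'+f,im[:,:,::-1]); return im
def cam(n,o=None):
    m=r.camera_model(n)
    if 'tool_from_camera' in m:
        o=o or r.get_obs(); T=np.eye(4); T[:3,:3]=R.from_rotvec(o['orientation']).as_matrix(); T[:3,3]=o['tcp_pos']
        return m,T@np.array(m['tool_from_camera'])
    T=np.eye(4); q=np.array(m['orientation']); 
    T[:3,:3]=R.from_rotvec(q).as_matrix() if q.shape==(3,) else (q if q.shape==(3,3) else R.from_quat(q).as_matrix())
    T[:3,3]=m['position']; return m,T
def px2w(n,u,v,z,o=None):
    m,T=cam(n,o); d=np.array([(u-m['cx'])/m['fx'],(v-m['cy'])/m['fy']]); s=d.copy()
    for _ in range(20): s=d/(1+m['k1']*(s@s))
    w=T[:3,:3]@np.array([s[0],-s[1],-1]); return T[:3,3]+w*(z-T[2,3])/w[2]
def w2px(n,p,o=None):
    m,T=cam(n,o); c=np.linalg.inv(T)@np.append(p,1); s=np.array([c[0],-c[1]])/-c[2]; s=s*(1+m['k1']*(s@s))
    return s*[m['fx'],m['fy']]+[m['cx'],m['cy']]
def det(fn,t,n,o=None):
    m,T=cam(n,o)
    return [(round(d['confidence'],2),np.round((T@np.append(d['location'],1))[:3],4)) for d in getattr(r,fn)(t,n)]
E
python3 - <<'E'
from h import *
o=r.get_obs(); print(o)
print(r.camera_model('top')); print(r.camera_model('wrist'))
a=save('scene','s0.png'); 
for t in ['cup','pan_mouth']: print(t,det('tip_of',t,'scene'))
b=save('top','t0.png')
for t in ['cup','pan_mouth','ball4_center']: print(t,det('tip_of',t,'top'))
cv2.imwrite('pics/st0.png',cv2.resize(np.hstack([a,b])[:,:,::-1],(800,300)))
E
```

```text
pics
{'clock': 0.0, 'joints': array([-1.27311706,  0.47781904,  0.02233946,  1.55646016, -0.01151553,
        1.10928611, -0.08313982]), 'qvel': array([-0.00112733,  0.00084927, -0.00095012, -0.00048216, -0.00091936,
        0.00086983, -0.0004516 ]), 'tau': array([-1.36814703e-05, -5.96448290e+01,  1.60756577e+00, -2.81196839e+01,
        1.23274143e-02,  9.52168659e-03,  7.80283624e-07]), 'tcp_pos': array([0.26632723, 0.61993797, 0.40370903]), 'orientation': array([-6.33020518e-01, -3.07690006e+00,  2.87070673e-03]), 'contact_force': array([ 0.43323605, -0.29784203, -0.09700668]), 'moment': array([0.00255391, 0.03805305, 0.02725982]), 'gripper_force': 0.0, 'grip_width': 0.08536080751688026}
{'fx': 623.6016572401958, 'fy': 623.6016572401958, 'cx': 320.8774090562358, 'cy': 235.00114668308473, 'k1': 0.05070842642874261, 'position': array([0.33602471, 0.05885337, 1.24771227]), 'orientation': array([ 0.08405998, -0.05312783, -1.57064342])}
{'fx': 373.4405135868424, 'fy': 373.4405135868424, 'cx': 311.6427026204235, 'cy': 237.8103001583374, 'k1': 0.00998957571770323, 'tool_from_camera': array([[ 1.70561611e-04,  9.63759596e-01,  2.66772211e-01,
         6.69000530e-02],
       [ 9.99999299e-01,  1.48113592e-04, -1.17443787e-03,
         5.65098817e-05],
       [-1.17138836e-03,  2.66772224e-01, -9.63758895e-01,
         3.16662855e-02],
       [ 0.00000000e+00,  0.00000000e+00,  0.00000000e+00,
         1.00000000e+00]])}
cup [(0.97, array([ 0.5592,  0.077 , -0.0016])), (0.7, array([ 0.3598,  0.0621, -0.0056])), (0.66, array([ 0.278 ,  0.2909, -0.0025])), (0.55, array([ 0.5253, -0.1965,  0.133 ]))]
pan_mouth [(0.97, array([ 0.5216, -0.1972,  0.1327]))]
cup [(0.87, array([0.3549, 0.0662, 0.0007])), (0.72, array([0.5614, 0.0767, 0.0038])), (0.58, array([0.2719, 0.3008, 0.0059]))]
pan_mouth []
ball4_center [(0.46, array([0.5869, 0.0732, 0.0261]))]
```

View pics/t0.png

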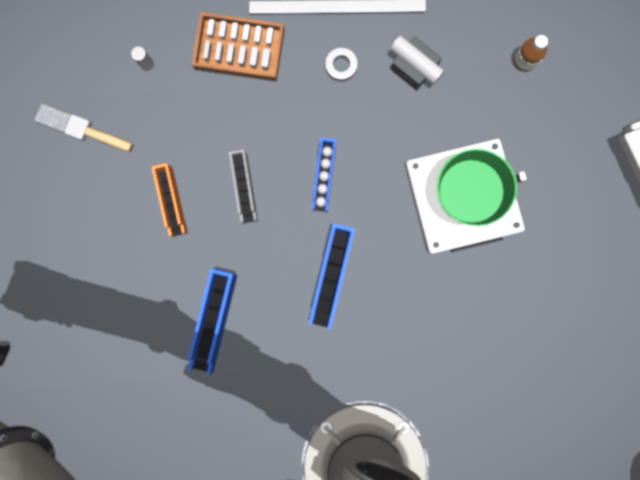

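View pics/s0.png

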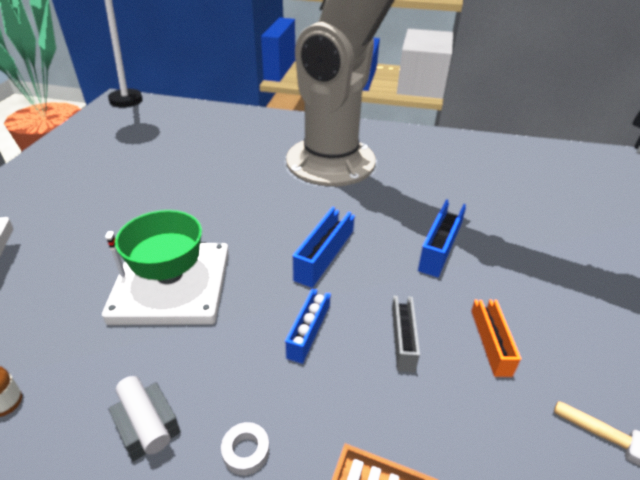

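Candidates in top: three blue cups at (324,175), (332,277) and (211,320). The one at (324,175) is the smallest and the only one with five balls. I'll confirm that with its size and a crop.

```bash
python3 - <<'E'
from h import *
im=cv2.imread('pics/t0.png'); hsv=cv2.cvtColor(im,cv2.COLOR_BGR2HSV)
m=cv2.inRange(hsv,(105,120,60),(130,255,255)); 
n,l,s,c=cv2.connectedComponentsWithStats(cv2.morphologyEx(m,cv2.MORPH_CLOSE,np.ones((5,5))))
for i in range(1,n):
    if s[i,4]<150: continue
    pts=np.argwhere(l==i)[:,::-1].astype(np.float32); w=np.array([px2w('top',*p,.046)[:2] for p in pts],np.float32)
    print(s[i],cv2.minAreaRect(w), np.round(cv2.boxPoints(cv2.minAreaRect(w)),3).tolist())
g=cv2.inRange(hsv,(50,120,40),(75,255,255)); p=np.argwhere(g)[:,::-1].astype(np.float32)
hull=cv2.convexHull(p); e=cv2.fitEllipse(hull); print('pan',e,px2w('top',*e[0],.128))
k=cv2.resize(im[125:225,265:385],(720,600),interpolation=cv2.INTER_CUBIC); cv2.imwrite('pics/c0.png',k)
E
```

```text
[312 138  24  73 521] ((0.5606709122657776, 0.07735253125429153), (0.03157465159893036, 0.14134982228279114), 82.97593688964844) [[0.48899999260902405, 0.07000000029802322], [0.6290000081062317, 0.05299999937415123], [0.6330000162124634, 0.08399999886751175], [0.492000013589859, 0.10199999809265137]]
[ 309  224   45  105 1125] ((0.3631085157394409, 0.06294380873441696), (0.04501757025718689, 0.19692859053611755), 76.15777587890625) [[0.2619999945163727, 0.06499999761581421], [0.453000009059906, 0.017999999225139618], [0.46399998664855957, 0.061000000685453415], [0.27300000190734863, 0.1080000028014183]]Traceback (most recent call last):
  File "<stdin>", line 7, in <module>
  File "h.py", line 15, in px2w
    m,T=cam(n,o); d=np.array([(u-m['cx'])/m['fx'],(v-m['cy'])/m['fy']]); s=d.copy()
        ~~~^^^^^
  File "h.py", line 7, in cam
    m=r.camera_model(n)
ValueError: time passes only in moves, steps and waits
```

```bash
sed -i "s/^def save/import functools\nCM=functools.cache(r.camera_model)\ndef save/; s/m=r.camera_model(n)/m=CM(n)/" h.py; python3 - <<'E'
from h import *
im=cv2.imread('pics/t0.png'); hsv=cv2.cvtColor(im,cv2.COLOR_BGR2HSV)
g=cv2.inRange(hsv,(50,120,40),(75,255,255)); p=np.argwhere(g)[:,::-1].astype(np.float32)
hull=cv2.convexHull(p); e=cv2.fitEllipse(hull); print('pan',e,px2w('top',*e[0],.128))
print(r.get_obs()['clock'])
k=cv2.resize(im[125:225,265:385],(720,600),interpolation=cv2.INTER_CUBIC); cv2.imwrite('pics/c0.png',k)
M=R.from_rotvec(r.get_obs()['orientation']).as_matrix(); print(M.round(3))
E
```

```text
pan ((476.5390319824219, 187.03363037109375), (73.96815490722656, 77.44667053222656), 93.41056060791016) [ 0.52022535 -0.19931756  0.128     ]
0.35
[[-0.919  0.395 -0.   ]
 [ 0.395  0.919 -0.   ]
 [-0.    -0.    -1.   ]]
```

View pics/c0.png

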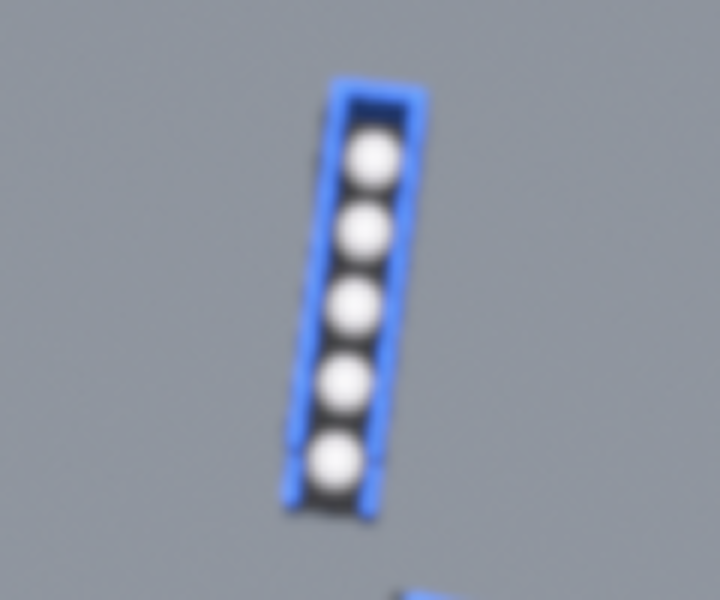

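The crop shows five balls in a row. The open spout is at the lower end, crop (335,500), facing the robot, and the measured size of about 140 x 31 mm matches. The larger blue cups (332,277) and (211,320) are decoys. Moving above the right cup.

Request:
arm_command:
  plan:
    - {"tx":-0.0303,"ty":-0.0239,"tz":0.0063,"claw":0}
    - {"tx":-0.0303,"ty":-0.0239,"tz":0.0063,"claw":0}
    - {"tx":-0.0303,"ty":-0.0239,"tz":0.0063,"claw":0}
    - {"tx":-0.0303,"ty":-0.0239,"tz":0.0063,"claw":0}
    - {"tx":-0.0303,"ty":-0.0239,"tz":0.0063,"claw":0}
    - {"tx":-0.0303,"ty":-0.0239,"tz":0.0063,"claw":0}
    - {"tx":-0.0303,"ty":-0.0239,"tz":0.0063,"claw":0}
    - {"tx":-0.0303,"ty":-0.0239,"tz":0.0063,"claw":0}
    - {"tx":-0.0303,"ty":-0.0239,"tz":0.0063,"claw":0}
    - {"tx":-0.0303,"ty":-0.0239,"tz":0.0063,"claw":0}

```text
invalid input at $.plan[0]: expected keys claw, tx, ty, tz, ax, ay, az
```

Request:
arm_command:
  plan:
    - {"tx":-0.0303,"ty":-0.0239,"tz":0.0063,"claw":0}
    - {"tx":-0.0303,"ty":-0.0239,"tz":0.0063,"claw":0}
    - {"tx":-0.0303,"ty":-0.0239,"tz":0.0063,"claw":0}
    - {"tx":-0.0303,"ty":-0.0239,"tz":0.0063,"claw":0}
    - {"tx":-0.0303,"ty":-0.0239,"tz":0.0063,"claw":0}
    - {"tx":-0.0303,"ty":-0.0239,"tz":0.0063,"claw":0}
    - {"az":-5.4,"claw":0}
    - {"az":-5.4,"claw":0}
    - {"az":-5.4,"claw":0}
    - {"claw":0}

```text
invalid input at $.plan[0]: expected keys claw, tx, ty, tz, ax, ay, az
```

```bash
python3 - <<'E'
from h import *
o=r.get_obs(); M=R.from_rotvec(o['orientation']).as_matrix(); print(o['clock'],o['tcp_pos'],M.round(3),o['joints'].round(2))
im=save('wrist','w0.png'); print(det('tip_of','cup','wrist',o),det('tip_of','ball4_center','wrist',o))
hsv=cv2.cvtColor(im,cv2.COLOR_RGB2HSV); m=cv2.inRange(hsv,(105,120,60),(130,255,255))
n,l,s,c=cv2.connectedComponentsWithStats(cv2.morphologyEx(m,cv2.MORPH_CLOSE,np.ones((5,5))))
for i in range(1,n):
    if s[i,4]<300: continue
    w=np.array([px2w('wrist',*p,.046,o)[:2] for p in np.argwhere(l==i)[:,::-1]],np.float32)
    print(s[i],cv2.minAreaRect(w),np.round(cv2.boxPoints(cv2.minAreaRect(w)),4).tolist())
E
```

```text
0.35 [0.2664393  0.62014013 0.40448672] [[-0.919  0.395 -0.   ]
 [ 0.395  0.919 -0.   ]
 [-0.    -0.    -1.   ]] [-1.27  0.48  0.02  1.56 -0.01  1.11 -0.08]
[(0.56, array([ 0.2792,  0.2938, -0.0027]))] []
[   0  242   81  133 6751] ((0.24719740450382233, 0.3213888704776764), (0.07992932200431824, 0.1351296305656433), 76.65612030029297) [[0.17219999432563782, 0.29809999465942383], [0.3037000000476837, 0.2669000029563904], [0.3222000002861023, 0.34470000863075256], [0.1906999945640564, 0.375900000333786]]
```

View pics/w0.png

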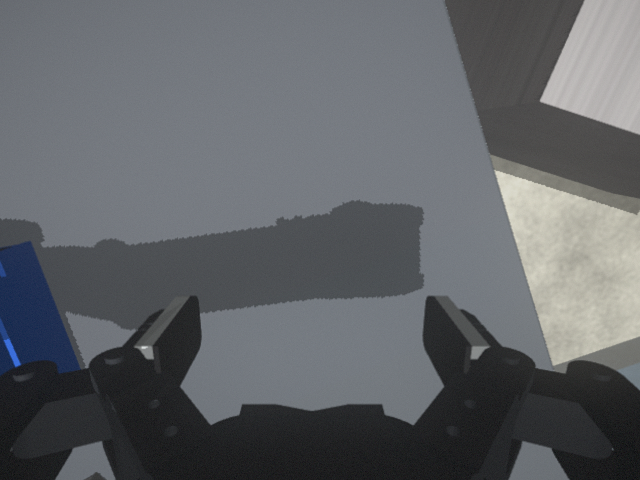

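The moves were refused because every row needs all seven keys, so this picture still shows the start pose. Sending them again in full.

Request:
arm_command:
  plan:
    - {"tx":-0.0303,"ty":-0.0239,"tz":0.0063,"ax":0,"ay":0,"az":0,"claw":0}
    - {"tx":-0.0303,"ty":-0.0239,"tz":0.0063,"ax":0,"ay":0,"az":0,"claw":0}
    - {"tx":-0.0303,"ty":-0.0239,"tz":0.0063,"ax":0,"ay":0,"az":0,"claw":0}
    - {"tx":-0.0303,"ty":-0.0239,"tz":0.0063,"ax":0,"ay":0,"az":0,"claw":0}
    - {"tx":-0.0303,"ty":-0.0239,"tz":0.0063,"ax":0,"ay":0,"az":0,"claw":0}
    - {"tx":-0.0303,"ty":-0.0239,"tz":0.0063,"ax":0,"ay":0,"az":0,"claw":0}
    - {"tx":-0.0303,"ty":-0.0239,"tz":0.0063,"ax":0,"ay":0,"az":0,"claw":0}
    - {"tx":-0.0303,"ty":-0.0239,"tz":0.0063,"ax":0,"ay":0,"az":0,"claw":0}
    - {"tx":-0.0303,"ty":-0.0239,"tz":0.0063,"ax":0,"ay":0,"az":0,"claw":0}
    - {"tx":-0.0303,"ty":-0.0239,"tz":0.0063,"ax":0,"ay":0,"az":0,"claw":0}

```text
clock: 1.33
tcp_pos: [0.4511, 0.2792, 0.3418]
orientation: [0.633, 3.077, 0.001]
contact_force: [0.0, 0.8, 1.0]
grip_width: 0.0853
gripper_force: 0.0
```

Request:
arm_command:
  plan:
    - {"tx":-0.0303,"ty":-0.0239,"tz":0.0063,"ax":0,"ay":0,"az":0,"claw":0}
    - {"tx":-0.0303,"ty":-0.0239,"tz":0.0063,"ax":0,"ay":0,"az":0,"claw":0}
    - {"tx":-0.0303,"ty":-0.0239,"tz":0.0063,"ax":0,"ay":0,"az":0,"claw":0}
    - {"tx":-0.0303,"ty":-0.0239,"tz":0.0063,"ax":0,"ay":0,"az":0,"claw":0}
    - {"tx":-0.0303,"ty":-0.0239,"tz":0.0063,"ax":0,"ay":0,"az":0,"claw":0}
    - {"tx":-0.0303,"ty":-0.0239,"tz":0.0063,"ax":0,"ay":0,"az":0,"claw":0}
    - {"tx":0,"ty":0,"tz":0,"ax":0,"ay":0,"az":-5.4,"claw":0}
    - {"tx":0,"ty":0,"tz":0,"ax":0,"ay":0,"az":-5.4,"claw":0}
    - {"tx":0,"ty":0,"tz":0,"ax":0,"ay":0,"az":-5.4,"claw":0}
    - {"tx":0,"ty":0,"tz":0,"ax":0,"ay":0,"az":0,"claw":0}

```text
clock: 2.17
tcp_pos: [0.5611, 0.0771, 0.304]
orientation: [0.189, 3.136, 0.0]
contact_force: [0.4, 0.5, 0.2]
grip_width: 0.0852
gripper_force: 0.0
```

```bash
cat > look.py <<'E'
from h import *
import sys
o=r.get_obs(); M=R.from_rotvec(o['orientation']).as_matrix(); print(o['clock'],o['tcp_pos'],M.round(3),o['joints'].round(2))
im=save('wrist',sys.argv[1]); print(det('tip_of','cup','wrist',o),det('tip_of','ball4_center','wrist',o))
hsv=cv2.cvtColor(im,cv2.COLOR_RGB2HSV); m=cv2.inRange(hsv,(105,120,60),(130,255,255))
n,l,s,c=cv2.connectedComponentsWithStats(cv2.morphologyEx(m,cv2.MORPH_CLOSE,np.ones((5,5))))
for i in range(1,n):
    if s[i,4]<300: continue
    w=np.array([px2w('wrist',*p,.046,o)[:2] for p in np.argwhere(l==i)[:,::-1]],np.float32)
    print(s[i],cv2.minAreaRect(w),np.round(cv2.boxPoints(cv2.minAreaRect(w)),4).tolist())
E
python3 look.py w1.png
```

```text
2.1667 [0.56111047 0.07707022 0.3039514 ] [[-0.993  0.12   0.   ]
 [ 0.12   0.993  0.   ]
 [-0.     0.    -1.   ]] [-0.34  0.42  0.12  1.92 -0.07  0.81  1.27]
[(0.86, array([ 5.598e-01,  7.680e-02, -5.000e-04]))] [(0.85, array([0.5871, 0.0754, 0.024 ]))]
[ 172    0  105   92 6123] ((0.44018280506134033, 0.042864080518484116), (0.05494505912065506, 0.045861534774303436), 76.4946517944336) [[0.4115000069141388, 0.0215000007301569], [0.4560999870300293, 0.01080000028014183], [0.46889999508857727, 0.06419999897480011], [0.4242999851703644, 0.07490000128746033]]
[ 288  136   50  209 4037] ((0.5636751055717468, 0.07705861330032349), (0.029863961040973663, 0.13704748451709747), 82.7214584350586) [[0.49380001425743103, 0.07090000063180923], [0.629800021648407, 0.053599998354911804], [0.6334999799728394, 0.08320000022649765], [0.4975999891757965, 0.1005999967455864]]
```

View pics/w1.png

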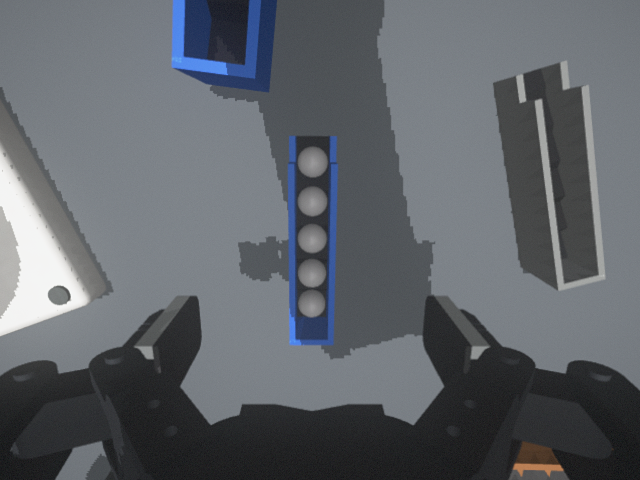

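Wrist view: the cup is centred between the fingers at (312,240), aligned, with its spout at the top of the picture (towards the robot). Descending and gripping.

Request:
arm_command:
  plan:
    - {"tx":0,"ty":0,"tz":0.03,"ax":0,"ay":0,"az":0,"claw":0}
    - {"tx":0,"ty":0,"tz":0.03,"ax":0,"ay":0,"az":0,"claw":0}
    - {"tx":0,"ty":0,"tz":0.025,"ax":0,"ay":0,"az":0,"claw":0}
    - {"tx":0,"ty":0,"tz":0.02,"ax":0,"ay":0,"az":0,"claw":0}
    - {"tx":0,"ty":0,"tz":0.014,"ax":0,"ay":0,"az":0,"claw":0}
    - {"tx":0,"ty":0,"tz":0,"ax":0,"ay":0,"az":0,"claw":0}
    - {"tx":0,"ty":0,"tz":0,"ax":0,"ay":0,"az":0,"claw":0.3}
    - {"tx":0,"ty":0,"tz":0,"ax":0,"ay":0,"az":0,"claw":0.45}
    - {"tx":0,"ty":0,"tz":0,"ax":0,"ay":0,"az":0,"claw":0.5}
    - {"tx":0,"ty":0,"tz":0,"ax":0,"ay":0,"az":0,"claw":0.55}
  squeeze: 70

```text
clock: 3.15
tcp_pos: [0.5614, 0.0776, 0.1861]
orientation: [0.193, 3.133, 0.001]
contact_force: [-0.5, -0.3, 0.2]
grip_width: 0.0394
gripper_force: 0.0
```

Request:
arm_command:
  plan:
    - {"tx":0,"ty":0,"tz":0,"ax":0,"ay":0,"az":0,"claw":0.65}
    - {"tx":0,"ty":0,"tz":0,"ax":0,"ay":0,"az":0,"claw":0.75}
    - {"tx":0,"ty":0,"tz":0,"ax":0,"ay":0,"az":0,"claw":1}
    - {"tx":0,"ty":0,"tz":0,"ax":0,"ay":0,"az":0,"claw":1}
    - {"tx":0,"ty":0,"tz":0,"ax":0,"ay":0,"az":0,"claw":1}
    - {"tx":0,"ty":0,"tz":0,"ax":0,"ay":0,"az":0,"claw":1}
    - {"tx":0,"ty":0,"tz":-0.002,"ax":0,"ay":0,"az":0,"claw":1}
    - {"tx":0,"ty":0,"tz":-0.005,"ax":0,"ay":0,"az":0,"claw":1}
    - {"tx":0,"ty":0,"tz":-0.01,"ax":0,"ay":0,"az":0,"claw":1}
    - {"tx":0,"ty":0,"tz":-0.01,"ax":0,"ay":0,"az":0,"claw":1}
  squeeze: 70

```text
clock: 3.98
tcp_pos: [0.5606, 0.0774, 0.2124]
orientation: [-0.193, -3.135, 0.0]
contact_force: [0.1, -0.4, -2.2]
grip_width: 0.029
gripper_force: 69.3
```

```bash
python3 look.py w2.png
```

```text
3.9833 [0.56060719 0.07742157 0.21243366] [[-0.992  0.123 -0.001]
 [ 0.123  0.992 -0.   ]
 [ 0.001 -0.    -1.   ]] [-0.33  0.56  0.1   1.96 -0.09  0.63  1.28]
[(0.98, array([0.5566, 0.0769, 0.0238]))] [(0.87, array([0.5854, 0.0728, 0.0497]))]
[  50    0  200   72 9773] ((0.45741525292396545, 0.03818308934569359), (0.06347472220659256, 0.020713835954666138), 83.08100128173828) [[0.4433000087738037, 0.007899999618530273], [0.46389999985694885, 0.005400000140070915], [0.4715000092983246, 0.06840000301599503], [0.45100000500679016, 0.07090000063180923]]
[ 261  136   26  270 4996] ((0.5477533340454102, 0.06431877613067627), (0.007929377257823944, 0.11071699112653732), 82.66584014892578) [[0.49230000376701355, 0.06750000268220901], [0.6021999716758728, 0.053300000727176666], [0.6032000184059143, 0.06120000034570694], [0.4934000074863434, 0.07530000060796738]]
[ 336  136   28  270 5112] ((0.5513603091239929, 0.0932941734790802), (0.008352700620889664, 0.11073102056980133), 82.84839630126953) [[0.4959000051021576, 0.09600000083446503], [0.6057999730110168, 0.08229999989271164], [0.6068000197410583, 0.09049999713897705], [0.4968999922275543, 0.10429999977350235]]
```

Request:
arm_command:
  plan:
    - {"tx":0,"ty":0,"tz":-0.008,"ax":0,"ay":0,"az":0,"claw":1}
    - {"tx":0,"ty":0,"tz":-0.016,"ax":0,"ay":0,"az":0,"claw":1}
    - {"tx":0,"ty":0,"tz":-0.022,"ax":0,"ay":0,"az":0,"claw":1}
    - {"tx":0,"ty":0,"tz":-0.022,"ax":0,"ay":0,"az":0,"claw":1}
    - {"tx":0,"ty":0,"tz":-0.022,"ax":0,"ay":0,"az":0,"claw":1}
    - {"tx":0,"ty":0,"tz":-0.02,"ax":0,"ay":0,"az":0,"claw":1}
    - {"tx":0,"ty":0,"tz":-0.012,"ax":0,"ay":0,"az":0,"claw":1}
    - {"tx":0,"ty":0,"tz":-0.006,"ax":0,"ay":0,"az":0,"claw":1}
    - {"tx":0,"ty":0,"tz":-0.003,"ax":0,"ay":0,"az":0,"claw":1}
    - {"tx":0,"ty":0,"tz":-0.0015,"ax":0,"ay":0,"az":0,"claw":1}

```text
clock: 4.97
tcp_pos: [0.5606, 0.0774, 0.344]
orientation: [-0.193, -3.135, 0.0]
contact_force: [-0.6, -0.0, -2.3]
grip_width: 0.0293
gripper_force: 69.5
```

Request:
arm_command:
  plan:
    - {"tx":-0.0033,"ty":-0.0111,"tz":0,"ax":0,"ay":0,"az":0,"claw":1}
    - {"tx":-0.0066,"ty":-0.0222,"tz":0,"ax":0,"ay":0,"az":0,"claw":1}
    - {"tx":-0.0099,"ty":-0.0334,"tz":0,"ax":0,"ay":0,"az":0,"claw":1}
    - {"tx":-0.0116,"ty":-0.0389,"tz":0,"ax":0,"ay":0,"az":0,"claw":1}
    - {"tx":-0.0116,"ty":-0.0389,"tz":0,"ax":0,"ay":0,"az":0,"claw":1}
    - {"tx":-0.0116,"ty":-0.0389,"tz":0,"ax":0,"ay":0,"az":0,"claw":1}
    - {"tx":-0.0099,"ty":-0.0334,"tz":0,"ax":0,"ay":0,"az":0,"claw":1}
    - {"tx":-0.0083,"ty":-0.0278,"tz":0,"ax":0,"ay":0,"az":0,"claw":1}
    - {"tx":-0.0066,"ty":-0.0222,"tz":0,"ax":0,"ay":0,"az":0,"claw":1}
    - {"tx":-0.0033,"ty":-0.0111,"tz":0,"ax":0,"ay":0,"az":0,"claw":1}

```text
clock: 5.8
tcp_pos: [0.6077, -0.2138, 0.343]
orientation: [-0.201, -3.133, 0.004]
contact_force: [-0.3, -0.7, -3.4]
grip_width: 0.029
gripper_force: 69.6
```

```bash
cat > chk.py <<'E'
from h import *
import sys
o=r.get_obs(); T=np.eye(4); T[:3,:3]=R.from_rotvec(o['orientation']).as_matrix(); T[:3,3]=o['tcp_pos']
x=T[:3,0]; th=np.degrees(np.arcsin(-x[2])); lip=(T@[.068,0,.155+.018,1])[:3]
print(o['clock'],o['tcp_pos'].round(4),'tilt',th.round(2),'lip',lip.round(4),o['joints'].round(2),o['grip_width'],o['contact_force'].round(2))
im=save('wrist',sys.argv[1]); print('cup',det('tip_of','cup','wrist',o)[:2],'mouth',det('tip_of','pan_mouth','wrist',o)[:2])
a=save('scene','S'+sys.argv[1]); print('mouth scene',det('tip_of','pan_mouth','scene')[:2],'cup',det('tip_of','cup','scene')[:2])
cv2.imwrite('pics/B'+sys.argv[1],cv2.resize(np.hstack([im,a])[:,:,::-1],(800,300)))
E
python3 chk.py w3.png
```

```text
5.8 [ 0.6077 -0.2138  0.343 ] tilt -0.12 lip [ 0.5399 -0.2054  0.1701] [ 0.09  0.49  0.21  1.7  -0.12  0.96  1.78] 0.028965820321148705 [-0.3  -0.72 -3.38]
cup [(0.58, array([ 0.6041, -0.2167,  0.1557]))] mouth [(0.81, array([ 0.5202, -0.1961,  0.1254])), (0.46, array([ 0.6034, -0.215 ,  0.1562]))]
mouth scene [(0.91, array([ 0.5219, -0.1991,  0.1288])), (0.69, array([ 0.6087, -0.2095,  0.1532]))] cup [(0.75, array([ 0.6087, -0.2115,  0.1552])), (0.73, array([ 0.3605,  0.064 , -0.0068]))]
```

View pics/Bw3.png

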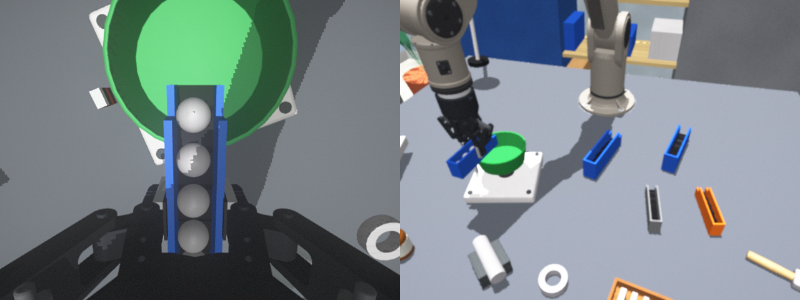

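The cup is over the pan, with the lip about 20 mm behind the pan centre and balls 1–4 visible at full-resolution pixels (309,184), (309,256), (309,320), (309,378). Setting up a monitor that checks ball presence in the wrist view and the pan rim shift in the scene view, then starting the tilt.

```bash
cat > mon.py <<'E'
from h import *
import sys,os
o=r.get_obs(); T=np.eye(4); T[:3,:3]=R.from_rotvec(o['orientation']).as_matrix(); T[:3,3]=o['tcp_pos']
th=np.degrees(np.arcsin(-T[2,0])); lip=(T@[.068,0,.173,1])[:3]
w=save('wrist','mw.png'); a=save('scene','ms.png'); t=save('top','mt.png')
def gm(im): return cv2.inRange(cv2.cvtColor(im,cv2.COLOR_RGB2HSV),(50,120,30),(75,255,255))
def roi(im,f):
    g=im[:]; return g
g=gm(a); n,l,s,c=cv2.connectedComponentsWithStats(g); i=1+s[1:,4].argmax()
ys=[np.argwhere(l[:,u]==i)[:,0].max() for u in range(125,175,2) if (l[:,u]==i).any()]
gr=a.astype(float)
# subpixel lower silhouette edge & ROI template shift of pan front wall
ref='pics/ref.npy'
patch=cv2.cvtColor(a,cv2.COLOR_RGB2GRAY)[200:300,110:215].astype(np.float32)
if not os.path.exists(ref): np.save(ref,patch)
hsv=cv2.cvtColor(w,cv2.COLOR_RGB2HSV)
white=[round(float(((hsv[v-14:v+15,295:324,1]<60)&(hsv[v-14:v+15,295:324,2]>70)).mean()),2) for v in (184,256,320,378)]
tg=cv2.cvtColor(t,cv2.COLOR_RGB2HSV)
print('t',round(o['clock'],2),'tilt',th.round(2),'lip',lip.round(4),'Fz',o['contact_force'][2].round(2),'gw',round(o['grip_width'],4),'balls1-4',white,'pan low edge',np.mean(ys).round(2),'j',o['joints'].round(2),'mouth',det('tip_of','pan_mouth','scene')[:1])
E
python3 mon.py
```

```text
t 6.1 tilt -0.06 lip [ 0.5414 -0.1978  0.1709] Fz -3.47 gw 0.0291 balls1-4 [1.0, 1.0, 1.0, 1.0] pan low edge 275.57 j [ 0.08  0.49  0.21  1.7  -0.12  0.96  1.78] mouth [(0.73, array([ 0.5236, -0.1958,  0.1344]))]
```

Request:
arm_command:
  plan:
    - {"tx":0.0018,"ty":0,"tz":0,"ax":0,"ay":-0.6,"az":0,"claw":1}
    - {"tx":0.0036,"ty":0,"tz":-0.0002,"ax":0,"ay":-1.2,"az":0,"claw":1}
    - {"tx":0.0036,"ty":0,"tz":-0.0002,"ax":0,"ay":-1.2,"az":0,"claw":1}
    - {"tx":0.0036,"ty":0,"tz":-0.0002,"ax":0,"ay":-1.2,"az":0,"claw":1}
    - {"tx":0.0036,"ty":0,"tz":-0.0002,"ax":0,"ay":-1.2,"az":0,"claw":1}
    - {"tx":0.0036,"ty":0,"tz":-0.0002,"ax":0,"ay":-1.2,"az":0,"claw":1}
    - {"tx":0.0036,"ty":0,"tz":-0.0002,"ax":0,"ay":-1.2,"az":0,"claw":1}
    - {"tx":0.0036,"ty":0,"tz":-0.0002,"ax":0,"ay":-1.2,"az":0,"claw":1}
    - {"tx":0.0036,"ty":0,"tz":-0.0002,"ax":0,"ay":-1.2,"az":0,"claw":1}
    - {"tx":0.0018,"ty":0,"tz":0,"ax":0,"ay":-0.6,"az":0,"claw":1}

```text
clock: 7.13
tcp_pos: [0.576, -0.2044, 0.3433]
orientation: [0.182, 2.947, -0.017]
contact_force: [-1.1, -0.7, -3.5]
grip_width: 0.0294
gripper_force: 69.7
```

```bash
python3 mon.py
```

```text
t 7.13 tilt 10.85 lip [ 0.542  -0.2001  0.1606] Fz -3.46 gw 0.0294 balls1-4 [1.0, 1.0, 1.0, 1.0] pan low edge 274.96 j [ 0.1   0.4   0.18  1.85 -0.15  0.71  1.82] mouth [(0.69, array([ 0.5218, -0.1957,  0.1327]))]
```

Joint 6 falls fast with tilt in this direction (0.96 to 0.71 over 11°, limit 0.17), so it would run out near the third ball. I'll level the cup, turn it 180° so the spout points away from the robot, and pour from the near side.

Request:
arm_command:
  plan:
    - {"tx":-0.0018,"ty":0,"tz":-0.001,"ax":0,"ay":0.6,"az":0,"claw":1}
    - {"tx":-0.0036,"ty":0,"tz":-0.0011,"ax":0,"ay":1.2,"az":0,"claw":1}
    - {"tx":-0.0036,"ty":0,"tz":-0.0011,"ax":0,"ay":1.2,"az":0,"claw":1}
    - {"tx":-0.0036,"ty":0,"tz":-0.0011,"ax":0,"ay":1.2,"az":0,"claw":1}
    - {"tx":-0.0036,"ty":0,"tz":-0.0011,"ax":0,"ay":1.2,"az":0,"claw":1}
    - {"tx":-0.0036,"ty":0,"tz":-0.0011,"ax":0,"ay":1.2,"az":0,"claw":1}
    - {"tx":-0.0036,"ty":0,"tz":-0.0011,"ax":0,"ay":1.2,"az":0,"claw":1}
    - {"tx":-0.0036,"ty":0,"tz":-0.0011,"ax":0,"ay":1.2,"az":0,"claw":1}
    - {"tx":-0.0036,"ty":0,"tz":-0.0011,"ax":0,"ay":1.2,"az":0,"claw":1}
    - {"tx":-0.0018,"ty":0,"tz":0,"ax":0,"ay":0.6,"az":0,"claw":1}

```text
clock: 8.17
tcp_pos: [0.6086, -0.2082, 0.3566]
orientation: [-0.192, -3.135, 0.0]
contact_force: [0.0, -1.5, -3.5]
grip_width: 0.0293
gripper_force: 69.7
```

Request:
arm_command:
  plan:
    - {"tx":0,"ty":0,"tz":0,"ax":0,"ay":0,"az":3,"claw":1}
    - {"tx":0,"ty":0,"tz":0,"ax":0,"ay":0,"az":6,"claw":1}
    - {"tx":0,"ty":0,"tz":0,"ax":0,"ay":0,"az":6.5,"claw":1}
    - {"tx":0,"ty":0,"tz":0,"ax":0,"ay":0,"az":6.5,"claw":1}
    - {"tx":0,"ty":0,"tz":0,"ax":0,"ay":0,"az":6.5,"claw":1}
    - {"tx":0,"ty":0,"tz":0,"ax":0,"ay":0,"az":6.5,"claw":1}
    - {"tx":0,"ty":0,"tz":0,"ax":0,"ay":0,"az":6.5,"claw":1}
    - {"tx":0,"ty":0,"tz":0,"ax":0,"ay":0,"az":6.5,"claw":1}
    - {"tx":0,"ty":0,"tz":0,"ax":0,"ay":0,"az":6,"claw":1}
    - {"tx":0,"ty":0,"tz":0,"ax":0,"ay":0,"az":6,"claw":1}

```text
clock: 9.0
tcp_pos: [0.6079, -0.2082, 0.3564]
orientation: [1.741, 2.615, -0.0]
contact_force: [-0.4, 0.5, -3.1]
grip_width: 0.0293
gripper_force: 69.7
```

Request:
arm_command:
  plan:
    - {"tx":0,"ty":0,"tz":0,"ax":0,"ay":0,"az":6,"claw":1}
    - {"tx":0,"ty":0,"tz":0,"ax":0,"ay":0,"az":6,"claw":1}
    - {"tx":0,"ty":0,"tz":0,"ax":0,"ay":0,"az":6,"claw":1}
    - {"tx":0,"ty":0,"tz":0,"ax":0,"ay":0,"az":6,"claw":1}
    - {"tx":0,"ty":0,"tz":0,"ax":0,"ay":0,"az":6,"claw":1}
    - {"tx":0,"ty":0,"tz":0,"ax":0,"ay":0,"az":6,"claw":1}
    - {"tx":0,"ty":0,"tz":0,"ax":0,"ay":0,"az":6,"claw":1}
    - {"tx":0,"ty":0,"tz":0,"ax":0,"ay":0,"az":6,"claw":1}
    - {"tx":0,"ty":0,"tz":0,"ax":0,"ay":0,"az":6,"claw":1}
    - {"tx":0,"ty":0,"tz":0,"ax":0,"ay":0,"az":6,"claw":1}

```text
clock: 9.83
tcp_pos: [0.608, -0.2079, 0.3564]
orientation: [-2.815, -1.394, -0.0]
contact_force: [0.2, -0.2, -3.2]
grip_width: 0.0291
gripper_force: 69.7
```

Request:
arm_command:
  plan:
    - {"tx":0,"ty":0,"tz":0,"ax":0,"ay":0,"az":6.5,"claw":1}
    - {"tx":0,"ty":0,"tz":0,"ax":0,"ay":0,"az":6.5,"claw":1}
    - {"tx":0,"ty":0,"tz":0,"ax":0,"ay":0,"az":6.5,"claw":1}
    - {"tx":0,"ty":0,"tz":0,"ax":0,"ay":0,"az":6.5,"claw":1}
    - {"tx":0,"ty":0,"tz":0,"ax":0,"ay":0,"az":6.5,"claw":1}
    - {"tx":0,"ty":0,"tz":0,"ax":0,"ay":0,"az":6.5,"claw":1}
    - {"tx":0,"ty":0,"tz":0,"ax":0,"ay":0,"az":6.5,"claw":1}
    - {"tx":0,"ty":0,"tz":0,"ax":0,"ay":0,"az":6.5,"claw":1}
    - {"tx":0,"ty":0,"tz":0,"ax":0,"ay":0,"az":5,"claw":1}
    - {"tx":0,"ty":0,"tz":0,"ax":0,"ay":0,"az":3,"claw":1}

```text
clock: 10.67
tcp_pos: [0.6082, -0.2076, 0.3562]
orientation: [-3.135, 0.198, 0.0]
contact_force: [-0.4, -0.9, -3.6]
grip_width: 0.0288
gripper_force: 69.6
```

```bash
python3 mon.py; python3 -c "
from h import *
o=r.get_obs();print(o['clock'],o['tcp_pos'],R.from_rotvec(o['orientation']).as_matrix().round(3))"
```

```text
t 10.67 tilt 0.01 lip [ 0.6756 -0.2162  0.1832] Fz -3.6 gw 0.0288 balls1-4 [1.0, 1.0, 1.0, 1.0] pan low edge 274.36 j [-0.42  0.67  0.99  1.73 -0.62  1.09 -0.93] mouth [(0.59, array([ 0.5226, -0.1974,  0.1313]))]
10.8667 [ 0.60792893 -0.2079366   0.35622968] [[ 0.993 -0.12  -0.   ]
 [-0.12  -0.993 -0.   ]
 [-0.     0.    -1.   ]]
```

Request:
arm_command:
  plan:
    - {"tx":-0.004,"ty":0,"tz":0,"ax":0,"ay":0,"az":0,"claw":1}
    - {"tx":-0.009,"ty":0,"tz":0,"ax":0,"ay":0,"az":0,"claw":1}
    - {"tx":-0.014,"ty":0,"tz":0,"ax":0,"ay":0,"az":0,"claw":1}
    - {"tx":-0.018,"ty":0,"tz":0,"ax":0,"ay":0,"az":0,"claw":1}
    - {"tx":-0.02,"ty":0,"tz":0,"ax":0,"ay":0,"az":0,"claw":1}
    - {"tx":-0.02,"ty":0,"tz":0,"ax":0,"ay":0,"az":0,"claw":1}
    - {"tx":-0.02,"ty":0,"tz":0,"ax":0,"ay":0,"az":0,"claw":1}
    - {"tx":-0.02,"ty":0,"tz":0,"ax":0,"ay":0,"az":0,"claw":1}
    - {"tx":-0.018,"ty":0,"tz":0,"ax":0,"ay":0,"az":0,"claw":1}
    - {"tx":-0.014,"ty":0,"tz":0,"ax":0,"ay":0,"az":0,"claw":1}

```text
clock: 11.7
tcp_pos: [0.4492, -0.1892, 0.356]
orientation: [-3.134, 0.194, 0.001]
contact_force: [0.1, 0.4, -3.6]
grip_width: 0.0291
gripper_force: 69.7
```

Request:
arm_command:
  plan:
    - {"tx":-0.01,"ty":0,"tz":0,"ax":0,"ay":0,"az":0,"claw":1}
    - {"tx":-0.006,"ty":0,"tz":0,"ax":0,"ay":0,"az":0,"claw":1}
    - {"tx":-0.003,"ty":0,"tz":0,"ax":0,"ay":0,"az":0,"claw":1}
    - {"tx":0,"ty":0,"tz":0.001,"ax":0,"ay":0,"az":0,"claw":1}
    - {"tx":0.003,"ty":0,"tz":0.0028,"ax":0,"ay":-1,"az":0,"claw":1}
    - {"tx":0.003,"ty":0,"tz":0.0028,"ax":0,"ay":-1,"az":0,"claw":1}
    - {"tx":0.003,"ty":0,"tz":0.0028,"ax":0,"ay":-1,"az":0,"claw":1}
    - {"tx":0.003,"ty":0,"tz":0.0028,"ax":0,"ay":-1,"az":0,"claw":1}
    - {"tx":0.003,"ty":0,"tz":0.0028,"ax":0,"ay":-1,"az":0,"claw":1}
    - {"tx":0.003,"ty":0,"tz":0.0018,"ax":0,"ay":-1,"az":0,"claw":1}

```text
clock: 12.53
tcp_pos: [0.4506, -0.1889, 0.3381]
orientation: [-3.125, 0.192, 0.168]
contact_force: [-0.1, 0.7, -3.4]
grip_width: 0.0288
gripper_force: 69.7
```

```bash
rm -f pics/ref.npy; python3 mon.py; python3 -c "
import cv2,numpy as np
a=[cv2.imread('pics/m%s.png'%k) for k in 'wst']
cv2.imwrite('pics/m1.png',np.hstack([cv2.resize(a[0],(400,300)),cv2.resize(a[1][120:390,50:410],(400,300))]))"
```

```text
t 12.53 tilt 6.14 lip [ 0.4993 -0.195   0.1589] Fz -3.4 gw 0.0288 balls1-4 [1.0, 1.0, 1.0, 1.0] pan low edge 274.28 j [-0.58  0.49  1.11  2.07 -0.48  1.   -0.9 ] mouth [(0.57, array([ 0.5237, -0.1997,  0.1337]))]
```

View pics/m1.png

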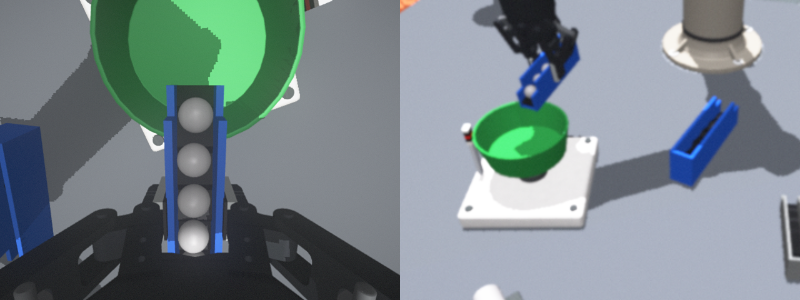

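Balls 1–4 are in place and the pan is in clear view, with the lip over the near half of the mouth. Continuing slowly.

Request:
arm_command:
  plan:
    - {"tx":0.0024,"ty":0,"tz":-0.001,"ax":0,"ay":-0.8,"az":0,"claw":1}
    - {"tx":0.0024,"ty":0,"tz":-0.001,"ax":0,"ay":-0.8,"az":0,"claw":1}
    - {"tx":0.0024,"ty":0,"tz":-0.001,"ax":0,"ay":-0.8,"az":0,"claw":1}
    - {"tx":0.0024,"ty":0,"tz":-0.001,"ax":0,"ay":-0.8,"az":0,"claw":1}
    - {"tx":0.0024,"ty":0,"tz":-0.001,"ax":0,"ay":-0.8,"az":0,"claw":1}
    - {"tx":0.0024,"ty":0,"tz":-0.001,"ax":0,"ay":-0.8,"az":0,"claw":1}
    - {"tx":0.0024,"ty":0,"tz":-0.001,"ax":0,"ay":-0.8,"az":0,"claw":1}
    - {"tx":0.0012,"ty":0,"tz":-0.0005,"ax":0,"ay":-0.4,"az":0,"claw":1}
    - {"tx":0,"ty":0,"tz":0,"ax":0,"ay":0,"az":0,"claw":1}
    - {"tx":0,"ty":0,"tz":0,"ax":0,"ay":0,"az":0,"claw":1}

```text
clock: 13.57
tcp_pos: [0.4689, -0.1912, 0.3434]
orientation: [-3.106, 0.192, 0.327]
contact_force: [-0.2, 0.2, -3.3]
grip_width: 0.0292
gripper_force: 69.7
```

```bash
python3 mon.py
```

```text
t 13.57 tilt 12.01 lip [ 0.4992 -0.195   0.1601] Fz -3.34 gw 0.0292 balls1-4 [1.0, 1.0, 1.0, 1.0] pan low edge 274.28 j [-0.55  0.55  1.1   2.   -0.45  1.13 -0.92] mouth [(0.81, array([ 0.5232, -0.1994,  0.1319]))]
```

Request:
arm_command:
  plan:
    - {"tx":0.0015,"ty":0,"tz":-0.0006,"ax":0,"ay":-0.5,"az":0,"claw":1}
    - {"tx":0.0015,"ty":0,"tz":-0.0006,"ax":0,"ay":-0.5,"az":0,"claw":1}
    - {"tx":0.0015,"ty":0,"tz":-0.0006,"ax":0,"ay":-0.5,"az":0,"claw":1}
    - {"tx":0.0015,"ty":0,"tz":-0.0006,"ax":0,"ay":-0.5,"az":0,"claw":1}
    - {"tx":0.0015,"ty":0,"tz":-0.0006,"ax":0,"ay":-0.5,"az":0,"claw":1}
    - {"tx":0.0015,"ty":0,"tz":-0.0006,"ax":0,"ay":-0.5,"az":0,"claw":1}
    - {"tx":0,"ty":0,"tz":0,"ax":0,"ay":0,"az":0,"claw":1}
    - {"tx":0,"ty":0,"tz":0,"ax":0,"ay":0,"az":0,"claw":1}
    - {"tx":0,"ty":0,"tz":0,"ax":0,"ay":0,"az":0,"claw":1}
    - {"tx":0,"ty":0,"tz":0,"ax":0,"ay":0,"az":0,"claw":1}

```text
clock: 14.6
tcp_pos: [0.4783, -0.1924, 0.3449]
orientation: [-3.093, 0.191, 0.407]
contact_force: [-0.8, -0.4, -3.6]
grip_width: 0.0294
gripper_force: 69.7
```

```bash
python3 mon.py
```

```text
t 14.6 tilt 15.0 lip [ 0.499  -0.1949  0.1602] Fz -3.61 gw 0.0294 balls1-4 [1.0, 1.0, 1.0, 1.0] pan low edge 274.32 j [-0.53  0.58  1.09  1.96 -0.44  1.19 -0.92] mouth [(0.62, array([ 0.525 , -0.1945,  0.1335]))]
```

Request:
arm_command:
  plan:
    - {"tx":0.0015,"ty":0,"tz":-0.0006,"ax":0,"ay":-0.5,"az":0,"claw":1}
    - {"tx":0.0015,"ty":0,"tz":-0.0006,"ax":0,"ay":-0.5,"az":0,"claw":1}
    - {"tx":0.0015,"ty":0,"tz":-0.0006,"ax":0,"ay":-0.5,"az":0,"claw":1}
    - {"tx":0.0015,"ty":0,"tz":-0.0006,"ax":0,"ay":-0.5,"az":0,"claw":1}
    - {"tx":0,"ty":0,"tz":0,"ax":0,"ay":0,"az":0,"claw":1}
    - {"tx":0,"ty":0,"tz":0,"ax":0,"ay":0,"az":0,"claw":1}
    - {"tx":0,"ty":0,"tz":0,"ax":0,"ay":0,"az":0,"claw":1}
    - {"tx":0,"ty":0,"tz":0,"ax":0,"ay":0,"az":0,"claw":1}
    - {"tx":0,"ty":0,"tz":0,"ax":0,"ay":0,"az":0,"claw":1}
    - {"tx":0,"ty":0,"tz":0,"ax":0,"ay":0,"az":0,"claw":1}

```text
clock: 15.63
tcp_pos: [0.4847, -0.1932, 0.3456]
orientation: [-3.083, 0.19, 0.461]
contact_force: [-0.6, -1.4, -3.1]
grip_width: 0.0297
gripper_force: 69.7
```

```bash
python3 mon.py
```

```text
t 15.63 tilt 16.99 lip [ 0.4991 -0.1949  0.1603] Fz -3.15 gw 0.0297 balls1-4 [0.0, 1.0, 1.0, 1.0] pan low edge 275.36 j [-0.52  0.6   1.08  1.93 -0.43  1.23 -0.93] mouth [(0.85, array([ 0.5234, -0.1983,  0.1295]))]
```

Request:
arm_command:
  plan:
    - {"tx":0.0015,"ty":0,"tz":-0.0006,"ax":0,"ay":-0.5,"az":0,"claw":1}
    - {"tx":0.0015,"ty":0,"tz":-0.0006,"ax":0,"ay":-0.5,"az":0,"claw":1}
    - {"tx":0.0015,"ty":0,"tz":-0.0006,"ax":0,"ay":-0.5,"az":0,"claw":1}
    - {"tx":0.0015,"ty":0,"tz":-0.0006,"ax":0,"ay":-0.5,"az":0,"claw":1}
    - {"tx":0,"ty":0,"tz":0,"ax":0,"ay":0,"az":0,"claw":1}
    - {"tx":0,"ty":0,"tz":0,"ax":0,"ay":0,"az":0,"claw":1}
    - {"tx":0,"ty":0,"tz":0,"ax":0,"ay":0,"az":0,"claw":1}
    - {"tx":0,"ty":0,"tz":0,"ax":0,"ay":0,"az":0,"claw":1}
    - {"tx":0,"ty":0,"tz":0,"ax":0,"ay":0,"az":0,"claw":1}
    - {"tx":0,"ty":0,"tz":0,"ax":0,"ay":0,"az":0,"claw":1}

```text
clock: 16.67
tcp_pos: [0.4911, -0.1939, 0.3461]
orientation: [-3.073, 0.189, 0.514]
contact_force: [0.2, -1.1, -2.2]
grip_width: 0.0289
gripper_force: 69.7
```

```bash
python3 mon.py
```

```text
t 16.67 tilt 19.0 lip [ 0.499  -0.1949  0.1604] Fz -2.2 gw 0.0289 balls1-4 [0.0, 1.0, 1.0, 1.0] pan low edge 276.4 j [-0.51  0.62  1.07  1.91 -0.42  1.27 -0.93] mouth [(0.6, array([ 0.5225, -0.1964,  0.1242]))]
```

The first ball is out, and the pan edge has shifted about 2.1 px. On towards the second, due at about 25–27°.

Request:
arm_command:
  plan:
    - {"tx":0.0015,"ty":0,"tz":-0.0006,"ax":0,"ay":-0.5,"az":0,"claw":1}
    - {"tx":0.0015,"ty":0,"tz":-0.0006,"ax":0,"ay":-0.5,"az":0,"claw":1}
    - {"tx":0.0015,"ty":0,"tz":-0.0006,"ax":0,"ay":-0.5,"az":0,"claw":1}
    - {"tx":0.0015,"ty":0,"tz":-0.0006,"ax":0,"ay":-0.5,"az":0,"claw":1}
    - {"tx":0.0015,"ty":0,"tz":-0.0006,"ax":0,"ay":-0.5,"az":0,"claw":1}
    - {"tx":0.0015,"ty":0,"tz":-0.0006,"ax":0,"ay":-0.5,"az":0,"claw":1}
    - {"tx":0,"ty":0,"tz":0,"ax":0,"ay":0,"az":0,"claw":1}
    - {"tx":0,"ty":0,"tz":0,"ax":0,"ay":0,"az":0,"claw":1}
    - {"tx":0,"ty":0,"tz":0,"ax":0,"ay":0,"az":0,"claw":1}
    - {"tx":0,"ty":0,"tz":0,"ax":0,"ay":0,"az":0,"claw":1}

```text
clock: 17.7
tcp_pos: [0.5007, -0.1951, 0.3464]
orientation: [-3.055, 0.188, 0.594]
contact_force: [-0.5, -0.3, -2.2]
grip_width: 0.0292
gripper_force: 69.7
```

```bash
python3 mon.py
```

```text
t 17.7 tilt 22.0 lip [ 0.499  -0.1949  0.1605] Fz -2.16 gw 0.0292 balls1-4 [0.0, 1.0, 1.0, 1.0] pan low edge 276.32 j [-0.49  0.65  1.06  1.87 -0.41  1.33 -0.94] mouth [(0.57, array([ 0.523 , -0.1965,  0.1263]))]
```

Request:
arm_command:
  plan:
    - {"tx":0.0015,"ty":0,"tz":-0.0006,"ax":0,"ay":-0.5,"az":0,"claw":1}
    - {"tx":0.0015,"ty":0,"tz":-0.0006,"ax":0,"ay":-0.5,"az":0,"claw":1}
    - {"tx":0.0015,"ty":0,"tz":-0.0006,"ax":0,"ay":-0.5,"az":0,"claw":1}
    - {"tx":0.0015,"ty":0,"tz":-0.0006,"ax":0,"ay":-0.5,"az":0,"claw":1}
    - {"tx":0,"ty":0,"tz":0,"ax":0,"ay":0,"az":0,"claw":1}
    - {"tx":0,"ty":0,"tz":0,"ax":0,"ay":0,"az":0,"claw":1}
    - {"tx":0,"ty":0,"tz":0,"ax":0,"ay":0,"az":0,"claw":1}
    - {"tx":0,"ty":0,"tz":0,"ax":0,"ay":0,"az":0,"claw":1}
    - {"tx":0,"ty":0,"tz":0,"ax":0,"ay":0,"az":0,"claw":1}
    - {"tx":0,"ty":0,"tz":0,"ax":0,"ay":0,"az":0,"claw":1}

```text
clock: 18.73
tcp_pos: [0.5071, -0.1959, 0.3463]
orientation: [-3.042, 0.188, 0.647]
contact_force: [0.2, -0.5, -2.8]
grip_width: 0.0292
gripper_force: 69.7
```

```bash
python3 mon.py
```

```text
t 18.73 tilt 24.0 lip [ 0.4989 -0.1949  0.1606] Fz -2.79 gw 0.0292 balls1-4 [0.0, 1.0, 1.0, 1.0] pan low edge 276.4 j [-0.48  0.68  1.05  1.84 -0.4   1.36 -0.94] mouth [(0.56, array([ 0.5196, -0.1967,  0.1241]))]
```

Request:
arm_command:
  plan:
    - {"tx":0.0015,"ty":0,"tz":-0.0006,"ax":0,"ay":-0.5,"az":0,"claw":1}
    - {"tx":0.0015,"ty":0,"tz":-0.0006,"ax":0,"ay":-0.5,"az":0,"claw":1}
    - {"tx":0.0015,"ty":0,"tz":-0.0006,"ax":0,"ay":-0.5,"az":0,"claw":1}
    - {"tx":0.0015,"ty":0,"tz":-0.0006,"ax":0,"ay":-0.5,"az":0,"claw":1}
    - {"tx":0,"ty":0,"tz":0,"ax":0,"ay":0,"az":0,"claw":1}
    - {"tx":0,"ty":0,"tz":0,"ax":0,"ay":0,"az":0,"claw":1}
    - {"tx":0,"ty":0,"tz":0,"ax":0,"ay":0,"az":0,"claw":1}
    - {"tx":0,"ty":0,"tz":0,"ax":0,"ay":0,"az":0,"claw":1}
    - {"tx":0,"ty":0,"tz":0,"ax":0,"ay":0,"az":0,"claw":1}
    - {"tx":0,"ty":0,"tz":0,"ax":0,"ay":0,"az":0,"claw":1}

```text
clock: 19.77
tcp_pos: [0.5135, -0.1967, 0.346]
orientation: [-3.029, 0.187, 0.699]
contact_force: [0.5, -0.3, -2.9]
grip_width: 0.029
gripper_force: 69.7
```

```bash
python3 mon.py
```

```text
t 19.77 tilt 25.99 lip [ 0.499  -0.1949  0.1606] Fz -2.89 gw 0.029 balls1-4 [0.0, 1.0, 1.0, 1.0] pan low edge 276.36 j [-0.46  0.7   1.04  1.82 -0.39  1.4  -0.94] mouth [(0.79, array([ 0.5252, -0.195 ,  0.1291]))]
```

Request:
arm_command:
  plan:
    - {"tx":0.0015,"ty":0,"tz":-0.0006,"ax":0,"ay":-0.5,"az":0,"claw":1}
    - {"tx":0.0015,"ty":0,"tz":-0.0006,"ax":0,"ay":-0.5,"az":0,"claw":1}
    - {"tx":0.0015,"ty":0,"tz":-0.0006,"ax":0,"ay":-0.5,"az":0,"claw":1}
    - {"tx":0.0015,"ty":0,"tz":-0.0006,"ax":0,"ay":-0.5,"az":0,"claw":1}
    - {"tx":0,"ty":0,"tz":0,"ax":0,"ay":0,"az":0,"claw":1}
    - {"tx":0,"ty":0,"tz":0,"ax":0,"ay":0,"az":0,"claw":1}
    - {"tx":0,"ty":0,"tz":0,"ax":0,"ay":0,"az":0,"claw":1}
    - {"tx":0,"ty":0,"tz":0,"ax":0,"ay":0,"az":0,"claw":1}
    - {"tx":0,"ty":0,"tz":0,"ax":0,"ay":0,"az":0,"claw":1}
    - {"tx":0,"ty":0,"tz":0,"ax":0,"ay":0,"az":0,"claw":1}

```text
clock: 20.8
tcp_pos: [0.5199, -0.1975, 0.3454]
orientation: [-3.014, 0.186, 0.751]
contact_force: [0.1, 0.6, -2.4]
grip_width: 0.0293
gripper_force: 70.1
```

```bash
python3 mon.py
```

```text
t 20.8 tilt 27.99 lip [ 0.4989 -0.1949  0.1607] Fz -2.45 gw 0.0293 balls1-4 [0.0, 0.01, 1.0, 1.0] pan low edge 278.88 j [-0.45  0.71  1.04  1.79 -0.38  1.44 -0.94] mouth [(0.78, array([ 0.5204, -0.1974,  0.118 ]))]
```

Request:
arm_command:
  plan:
    - {"tx":0.0015,"ty":0,"tz":-0.0006,"ax":0,"ay":-0.5,"az":0,"claw":1}
    - {"tx":0.0015,"ty":0,"tz":-0.0006,"ax":0,"ay":-0.5,"az":0,"claw":1}
    - {"tx":0.0015,"ty":0,"tz":-0.0006,"ax":0,"ay":-0.5,"az":0,"claw":1}
    - {"tx":0.0015,"ty":0,"tz":-0.0006,"ax":0,"ay":-0.5,"az":0,"claw":1}
    - {"tx":0,"ty":0,"tz":0,"ax":0,"ay":0,"az":0,"claw":1}
    - {"tx":0,"ty":0,"tz":0,"ax":0,"ay":0,"az":0,"claw":1}
    - {"tx":0,"ty":0,"tz":0,"ax":0,"ay":0,"az":0,"claw":1}
    - {"tx":0,"ty":0,"tz":0,"ax":0,"ay":0,"az":0,"claw":1}
    - {"tx":0,"ty":0,"tz":0,"ax":0,"ay":0,"az":0,"claw":1}
    - {"tx":0,"ty":0,"tz":0,"ax":0,"ay":0,"az":0,"claw":1}

```text
clock: 21.83
tcp_pos: [0.5263, -0.1983, 0.3446]
orientation: [-2.998, 0.185, 0.803]
contact_force: [-0.6, 0.7, -2.3]
grip_width: 0.0296
gripper_force: 70.1
```

```bash
python3 mon.py
```

```text
t 21.83 tilt 29.99 lip [ 0.4989 -0.1949  0.1608] Fz -2.27 gw 0.0296 balls1-4 [0.0, 0.0, 1.0, 1.0] pan low edge 278.4 j [-0.44  0.73  1.03  1.77 -0.38  1.48 -0.95] mouth [(0.78, array([ 0.522 , -0.1965,  0.12  ]))]
```

The second ball dropped at about 27.5°, so the third should go near 37°.

Request:
arm_command:
  plan:
    - {"tx":0.0015,"ty":0,"tz":-0.0006,"ax":0,"ay":-0.5,"az":0,"claw":1}
    - {"tx":0.0015,"ty":0,"tz":-0.0006,"ax":0,"ay":-0.5,"az":0,"claw":1}
    - {"tx":0.0015,"ty":0,"tz":-0.0006,"ax":0,"ay":-0.5,"az":0,"claw":1}
    - {"tx":0.0015,"ty":0,"tz":-0.0006,"ax":0,"ay":-0.5,"az":0,"claw":1}
    - {"tx":0.0015,"ty":0,"tz":-0.0006,"ax":0,"ay":-0.5,"az":0,"claw":1}
    - {"tx":0,"ty":0,"tz":0,"ax":0,"ay":0,"az":0,"claw":1}
    - {"tx":0,"ty":0,"tz":0,"ax":0,"ay":0,"az":0,"claw":1}
    - {"tx":0,"ty":0,"tz":0,"ax":0,"ay":0,"az":0,"claw":1}
    - {"tx":0,"ty":0,"tz":0,"ax":0,"ay":0,"az":0,"claw":1}
    - {"tx":0,"ty":0,"tz":0,"ax":0,"ay":0,"az":0,"claw":1}

```text
clock: 22.87
tcp_pos: [0.5342, -0.1993, 0.3433]
orientation: [-2.978, 0.184, 0.868]
contact_force: [0.8, -0.4, -2.3]
grip_width: 0.029
gripper_force: 70.1
```

```bash
python3 mon.py
```

```text
t 22.87 tilt 32.5 lip [ 0.4988 -0.1949  0.1609] Fz -2.32 gw 0.029 balls1-4 [0.01, 0.0, 1.0, 1.0] pan low edge 278.4 j [-0.42  0.76  1.02  1.74 -0.37  1.52 -0.95] mouth [(0.72, array([ 0.5223, -0.1976,  0.1219]))]
```

Request:
arm_command:
  plan:
    - {"tx":0.0015,"ty":0,"tz":-0.0006,"ax":0,"ay":-0.5,"az":0,"claw":1}
    - {"tx":0.0015,"ty":0,"tz":-0.0006,"ax":0,"ay":-0.5,"az":0,"claw":1}
    - {"tx":0.0015,"ty":0,"tz":-0.0006,"ax":0,"ay":-0.5,"az":0,"claw":1}
    - {"tx":0.0015,"ty":0,"tz":-0.0006,"ax":0,"ay":-0.5,"az":0,"claw":1}
    - {"tx":0,"ty":0,"tz":0,"ax":0,"ay":0,"az":0,"claw":1}
    - {"tx":0,"ty":0,"tz":0,"ax":0,"ay":0,"az":0,"claw":1}
    - {"tx":0,"ty":0,"tz":0,"ax":0,"ay":0,"az":0,"claw":1}
    - {"tx":0,"ty":0,"tz":0,"ax":0,"ay":0,"az":0,"claw":1}
    - {"tx":0,"ty":0,"tz":0,"ax":0,"ay":0,"az":0,"claw":1}
    - {"tx":0,"ty":0,"tz":0,"ax":0,"ay":0,"az":0,"claw":1}

```text
clock: 23.9
tcp_pos: [0.5405, -0.2, 0.342]
orientation: [-2.96, 0.182, 0.919]
contact_force: [-0.1, -0.0, -2.0]
grip_width: 0.0294
gripper_force: 70.1
```

```bash
python3 mon.py
```

```text
t 23.9 tilt 34.5 lip [ 0.4989 -0.1949  0.1609] Fz -1.96 gw 0.0294 balls1-4 [0.19, 0.0, 1.0, 1.0] pan low edge 278.36 j [-0.41  0.78  1.01  1.71 -0.36  1.56 -0.95] mouth [(0.93, array([ 0.5228, -0.1989,  0.1173]))]
```

Request:
arm_command:
  plan:
    - {"tx":0.0015,"ty":0,"tz":-0.0006,"ax":0,"ay":-0.5,"az":0,"claw":1}
    - {"tx":0.0015,"ty":0,"tz":-0.0006,"ax":0,"ay":-0.5,"az":0,"claw":1}
    - {"tx":0.0015,"ty":0,"tz":-0.0006,"ax":0,"ay":-0.5,"az":0,"claw":1}
    - {"tx":0,"ty":0,"tz":0,"ax":0,"ay":0,"az":0,"claw":1}
    - {"tx":0,"ty":0,"tz":0,"ax":0,"ay":0,"az":0,"claw":1}
    - {"tx":0,"ty":0,"tz":0,"ax":0,"ay":0,"az":0,"claw":1}
    - {"tx":0,"ty":0,"tz":0,"ax":0,"ay":0,"az":0,"claw":1}
    - {"tx":0,"ty":0,"tz":0,"ax":0,"ay":0,"az":0,"claw":1}
    - {"tx":0,"ty":0,"tz":0,"ax":0,"ay":0,"az":0,"claw":1}
    - {"tx":0,"ty":0,"tz":0,"ax":0,"ay":0,"az":0,"claw":1}

```text
clock: 24.93
tcp_pos: [0.5452, -0.2006, 0.3409]
orientation: [-2.947, 0.182, 0.957]
contact_force: [-0.1, 0.5, -2.2]
grip_width: 0.029
gripper_force: 70.1
```

```bash
python3 mon.py
```

```text
t 24.93 tilt 35.99 lip [ 0.4989 -0.1949  0.161 ] Fz -2.17 gw 0.029 balls1-4 [0.29, 0.0, 1.0, 1.0] pan low edge 278.4 j [-0.4   0.79  1.01  1.7  -0.35  1.58 -0.95] mouth [(0.62, array([ 0.52  , -0.1976,  0.1216]))]
```

Request:
arm_command:
  plan:
    - {"tx":0.0015,"ty":0,"tz":-0.0006,"ax":0,"ay":-0.5,"az":0,"claw":1}
    - {"tx":0.0015,"ty":0,"tz":-0.0006,"ax":0,"ay":-0.5,"az":0,"claw":1}
    - {"tx":0.0015,"ty":0,"tz":-0.0006,"ax":0,"ay":-0.5,"az":0,"claw":1}
    - {"tx":0,"ty":0,"tz":0,"ax":0,"ay":0,"az":0,"claw":1}
    - {"tx":0,"ty":0,"tz":0,"ax":0,"ay":0,"az":0,"claw":1}
    - {"tx":0,"ty":0,"tz":0,"ax":0,"ay":0,"az":0,"claw":1}
    - {"tx":0,"ty":0,"tz":0,"ax":0,"ay":0,"az":0,"claw":1}
    - {"tx":0,"ty":0,"tz":0,"ax":0,"ay":0,"az":0,"claw":1}
    - {"tx":0,"ty":0,"tz":0,"ax":0,"ay":0,"az":0,"claw":1}
    - {"tx":0,"ty":0,"tz":0,"ax":0,"ay":0,"az":0,"claw":1}

```text
clock: 25.97
tcp_pos: [0.5499, -0.2012, 0.3397]
orientation: [-2.932, 0.181, 0.995]
contact_force: [0.5, -0.5, -2.2]
grip_width: 0.0292
gripper_force: 70.8
```

```bash
python3 mon.py
```

```text
t 25.97 tilt 37.5 lip [ 0.4989 -0.1949  0.1611] Fz -2.2 gw 0.0292 balls1-4 [0.31, 0.02, 0.0, 1.0] pan low edge 282.04 j [-0.39  0.81  1.    1.68 -0.35  1.61 -0.95] mouth [(0.75, array([ 0.5209, -0.1967,  0.1118]))]
```

The third ball is in: the pan edge is at 282 and slot 3 is empty while slot 4 is full. Tilting back now.

Request:
arm_command:
  plan:
    - {"tx":-0.003,"ty":0,"tz":0.0012,"ax":0,"ay":1,"az":0,"claw":1}
    - {"tx":-0.006,"ty":0,"tz":0.0024,"ax":0,"ay":2,"az":0,"claw":1}
    - {"tx":-0.0075,"ty":0,"tz":0.003,"ax":0,"ay":2.5,"az":0,"claw":1}
    - {"tx":-0.0075,"ty":0,"tz":0.003,"ax":0,"ay":2.5,"az":0,"claw":1}
    - {"tx":-0.0075,"ty":0,"tz":0.003,"ax":0,"ay":2.5,"az":0,"claw":1}
    - {"tx":-0.0075,"ty":0,"tz":0.003,"ax":0,"ay":2.5,"az":0,"claw":1}
    - {"tx":-0.0075,"ty":0,"tz":0.003,"ax":0,"ay":2.5,"az":0,"claw":1}
    - {"tx":-0.0075,"ty":0,"tz":0.003,"ax":0,"ay":2.5,"az":0,"claw":1}
    - {"tx":-0.0075,"ty":0,"tz":0.003,"ax":0,"ay":2.5,"az":0,"claw":1}
    - {"tx":-0.0075,"ty":0,"tz":0.003,"ax":0,"ay":2.5,"az":0,"claw":1}

```text
clock: 27.0
tcp_pos: [0.4761, -0.1922, 0.3467]
orientation: [-3.096, 0.192, 0.39]
contact_force: [0.2, 0.4, -2.1]
grip_width: 0.0288
gripper_force: 70.7
```

Request:
arm_command:
  plan:
    - {"tx":-0.0075,"ty":0,"tz":0.003,"ax":0,"ay":2.5,"az":0,"claw":1}
    - {"tx":-0.0075,"ty":0,"tz":0.003,"ax":0,"ay":2.5,"az":0,"claw":1}
    - {"tx":-0.0075,"ty":0,"tz":0.003,"ax":0,"ay":2.5,"az":0,"claw":1}
    - {"tx":-0.0075,"ty":0,"tz":0.003,"ax":0,"ay":2.5,"az":0,"claw":1}
    - {"tx":-0.006,"ty":0,"tz":0.0024,"ax":0,"ay":2,"az":0,"claw":1}
    - {"tx":-0.0045,"ty":0,"tz":0.0018,"ax":0,"ay":1.5,"az":0,"claw":1}
    - {"tx":-0.003,"ty":0,"tz":0.0012,"ax":0,"ay":1,"az":0,"claw":1}
    - {"tx":0,"ty":0,"tz":-0.004,"ax":0,"ay":0,"az":0,"claw":1}
    - {"tx":0,"ty":0,"tz":-0.006,"ax":0,"ay":0,"az":0,"claw":1}
    - {"tx":0,"ty":0,"tz":-0.004,"ax":0,"ay":0,"az":0,"claw":1}

```text
clock: 27.83
tcp_pos: [0.4323, -0.1868, 0.3507]
orientation: [3.135, -0.193, 0.001]
contact_force: [0.1, -0.6, -1.6]
grip_width: 0.0289
gripper_force: 70.7
```

```bash
python3 mon.py; python3 - <<'E'
import cv2,numpy as np
from h import *
o=r.get_obs(); print(o['tcp_pos'],R.from_rotvec(o['orientation']).as_matrix().round(3))
a=[cv2.imread('pics/m%s.png'%k) for k in 'wt']
cv2.imwrite('pics/m2.png',np.hstack([cv2.resize(a[0],(400,300)),cv2.resize(a[1][120:360,240:560],(400,300))]))
E
```

```text
t 27.83 tilt -0.02 lip [ 0.4998 -0.1952  0.1777] Fz -1.64 gw 0.0289 balls1-4 [0.0, 0.0, 0.0, 1.0] pan low edge 280.44 j [-0.65  0.4   1.17  2.13 -0.47  0.9  -0.9 ] mouth [(0.98, array([ 0.5243, -0.1958,  0.1138]))]
[ 0.43226453 -0.18654511  0.34998867] [[ 0.992 -0.122  0.   ]
 [-0.122 -0.992 -0.   ]
 [ 0.     0.    -1.   ]]
```

View pics/m2.png

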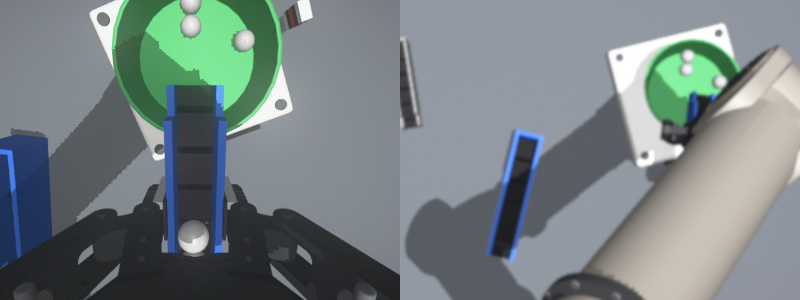

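Wrist and top views: three balls lie in the pan (left panel (190,5), (190,27), (243,40)), and ball 4 sits in the cup at (193,237). The pan edge at 280.4 px matches three balls. Now carrying the cup to free granite near (0.57, 0.05).

Request:
arm_command:
  plan:
    - {"tx":0.0043,"ty":-0.01,"tz":0,"ax":0,"ay":0,"az":0,"claw":1}
    - {"tx":0.0086,"ty":-0.02,"tz":0,"ax":0,"ay":0,"az":0,"claw":1}
    - {"tx":0.013,"ty":-0.03,"tz":0,"ax":0,"ay":0,"az":0,"claw":1}
    - {"tx":0.015,"ty":-0.035,"tz":0,"ax":0,"ay":0,"az":0,"claw":1}
    - {"tx":0.015,"ty":-0.035,"tz":0,"ax":0,"ay":0,"az":0,"claw":1}
    - {"tx":0.015,"ty":-0.035,"tz":0,"ax":0,"ay":0,"az":0,"claw":1}
    - {"tx":0.013,"ty":-0.03,"tz":0,"ax":0,"ay":0,"az":0,"claw":1}
    - {"tx":0.011,"ty":-0.026,"tz":0,"ax":0,"ay":0,"az":0,"claw":1}
    - {"tx":0.0086,"ty":-0.02,"tz":0,"ax":0,"ay":0,"az":0,"claw":1}
    - {"tx":0.0043,"ty":-0.01,"tz":0,"ax":0,"ay":0,"az":0,"claw":1}

```text
clock: 28.87
tcp_pos: [0.5711, 0.054, 0.3488]
orientation: [-3.136, 0.185, 0.001]
contact_force: [1.3, 0.2, -1.8]
grip_width: 0.0292
gripper_force: 70.7
```

Request:
arm_command:
  plan:
    - {"tx":0,"ty":0,"tz":0.01,"ax":0,"ay":0,"az":0,"claw":1}
    - {"tx":0,"ty":0,"tz":0.02,"ax":0,"ay":0,"az":0,"claw":1}
    - {"tx":0,"ty":0,"tz":0.025,"ax":0,"ay":0,"az":0,"claw":1}
    - {"tx":0,"ty":0,"tz":0.025,"ax":0,"ay":0,"az":0,"claw":1}
    - {"tx":0,"ty":0,"tz":0.025,"ax":0,"ay":0,"az":0,"claw":1}
    - {"tx":0,"ty":0,"tz":0.022,"ax":0,"ay":0,"az":0,"claw":1}
    - {"tx":0,"ty":0,"tz":0.015,"ax":0,"ay":0,"az":0,"claw":1}
    - {"tx":0,"ty":0,"tz":0.009,"ax":0,"ay":0,"az":0,"claw":1}
    - {"tx":0,"ty":0,"tz":0.004,"ax":0,"ay":0,"az":0,"claw":1}
    - {"tx":0,"ty":0,"tz":0.002,"ax":0,"ay":0,"az":0,"claw":1}

```text
clock: 29.7
tcp_pos: [0.5693, 0.0484, 0.1924]
orientation: [3.135, -0.195, -0.001]
contact_force: [-0.4, 0.1, -3.1]
grip_width: 0.0288
gripper_force: 70.7
```

```bash
python3 mon.py; python3 -c "
from h import *
o=r.get_obs();print(o['clock'],o['tcp_pos'],R.from_rotvec(o['orientation']).as_matrix().round(3), o['contact_force'])"
```

```text
t 29.7 tilt 0.03 lip [0.6367 0.0398 0.0194] Fz -3.11 gw 0.0288 balls1-4 [0.05, 0.11, 0.0, 1.0] pan low edge 280.44 j [-0.79  0.78  0.83  1.99 -0.85  0.76 -1.13] mouth [(0.77, array([ 0.5222, -0.1971,  0.1111]))]
29.9 [0.57000138 0.04910476 0.19359566] [[ 0.992 -0.123  0.001]
 [-0.123 -0.992  0.   ]
 [ 0.001 -0.    -1.   ]] [ 0.90892555  0.24290223 -1.93140386]
```

Request:
arm_command:
  plan:
    - {"tx":0,"ty":0,"tz":0.002,"ax":0,"ay":0,"az":0,"claw":1}
    - {"tx":0,"ty":0,"tz":0.002,"ax":0,"ay":0,"az":0,"claw":1}
    - {"tx":0,"ty":0,"tz":0.001,"ax":0,"ay":0,"az":0,"claw":1}
    - {"tx":0,"ty":0,"tz":0.001,"ax":0,"ay":0,"az":0,"claw":1}
    - {"tx":0,"ty":0,"tz":0.0005,"ax":0,"ay":0,"az":0,"claw":1}
    - {"tx":0,"ty":0,"tz":0,"ax":0,"ay":0,"az":0,"claw":1}
    - {"tx":0,"ty":0,"tz":0,"ax":0,"ay":0,"az":0,"claw":1}
    - {"tx":0,"ty":0,"tz":0,"ax":0,"ay":0,"az":0,"claw":1}
    - {"tx":0,"ty":0,"tz":0,"ax":0,"ay":0,"az":0,"claw":1}
    - {"tx":0,"ty":0,"tz":0,"ax":0,"ay":0,"az":0,"claw":1}

```text
clock: 30.73
tcp_pos: [0.5697, 0.0493, 0.1863]
orientation: [-3.136, 0.193, -0.0]
contact_force: [-0.2, 0.1, -1.6]
grip_width: 0.029
gripper_force: 70.7
```

Request:
arm_command:
  plan:
    - {"tx":0,"ty":0,"tz":0.0005,"ax":0,"ay":0,"az":0,"claw":1}
    - {"tx":0,"ty":0,"tz":0.0005,"ax":0,"ay":0,"az":0,"claw":1}
    - {"tx":0,"ty":0,"tz":0.0003,"ax":0,"ay":0,"az":0,"claw":1}
    - {"tx":0,"ty":0,"tz":0,"ax":0,"ay":0,"az":0,"claw":1}
    - {"tx":0,"ty":0,"tz":0,"ax":0,"ay":0,"az":0,"claw":1}
    - {"tx":0,"ty":0,"tz":0,"ax":0,"ay":0,"az":0,"claw":1}
    - {"tx":0,"ty":0,"tz":0,"ax":0,"ay":0,"az":0,"claw":1}
    - {"tx":0,"ty":0,"tz":0,"ax":0,"ay":0,"az":0,"claw":1}
    - {"tx":0,"ty":0,"tz":0,"ax":0,"ay":0,"az":0,"claw":1}
    - {"tx":0,"ty":0,"tz":0,"ax":0,"ay":0,"az":0,"claw":1}

```text
clock: 31.57
tcp_pos: [0.5697, 0.0491, 0.1861]
orientation: [-3.134, 0.193, -0.0]
contact_force: [-4.0, 2.3, 10.8]
grip_width: 0.0294
gripper_force: 72.8
```

The cup is on the table (contact force up). Releasing gently, then backing straight up.

Request:
arm_command:
  plan:
    - {"tx":0,"ty":0,"tz":-0.0005,"ax":0,"ay":0,"az":0,"claw":0.66}
    - {"tx":0,"ty":0,"tz":0,"ax":0,"ay":0,"az":0,"claw":0.64}
    - {"tx":0,"ty":0,"tz":0,"ax":0,"ay":0,"az":0,"claw":0.61}
    - {"tx":0,"ty":0,"tz":0,"ax":0,"ay":0,"az":0,"claw":0.57}
    - {"tx":0,"ty":0,"tz":0,"ax":0,"ay":0,"az":0,"claw":0.5}
    - {"tx":0,"ty":0,"tz":0,"ax":0,"ay":0,"az":0,"claw":0.4}
    - {"tx":0,"ty":0,"tz":0,"ax":0,"ay":0,"az":0,"claw":0.3}
    - {"tx":0,"ty":0,"tz":0,"ax":0,"ay":0,"az":0,"claw":0.15}
    - {"tx":0,"ty":0,"tz":0,"ax":0,"ay":0,"az":0,"claw":0}
    - {"tx":0,"ty":0,"tz":0,"ax":0,"ay":0,"az":0,"claw":0}

```text
clock: 32.4
tcp_pos: [0.5697, 0.0493, 0.1854]
orientation: [3.136, -0.193, 0.0]
contact_force: [0.2, 0.1, -0.6]
grip_width: 0.0853
gripper_force: 0.0
```

Request:
arm_command:
  plan:
    - {"tx":0,"ty":0,"tz":0,"ax":0,"ay":0,"az":0,"claw":0}
    - {"tx":0,"ty":0,"tz":0,"ax":0,"ay":0,"az":0,"claw":0}
    - {"tx":0,"ty":0,"tz":-0.005,"ax":0,"ay":0,"az":0,"claw":0}
    - {"tx":0,"ty":0,"tz":-0.01,"ax":0,"ay":0,"az":0,"claw":0}
    - {"tx":0,"ty":0,"tz":-0.02,"ax":0,"ay":0,"az":0,"claw":0}
    - {"tx":0,"ty":0,"tz":-0.03,"ax":0,"ay":0,"az":0,"claw":0}
    - {"tx":0,"ty":0,"tz":-0.03,"ax":0,"ay":0,"az":0,"claw":0}
    - {"tx":0,"ty":0,"tz":-0.03,"ax":0,"ay":0,"az":0,"claw":0}
    - {"tx":0,"ty":0,"tz":-0.015,"ax":0,"ay":0,"az":0,"claw":0}
    - {"tx":0,"ty":0,"tz":0,"ax":0,"ay":0,"az":0,"claw":0}

```text
clock: 33.23
tcp_pos: [0.5708, 0.0486, 0.3297]
orientation: [-3.134, 0.194, -0.01]
contact_force: [0.6, -0.6, -0.4]
grip_width: 0.0855
gripper_force: 0.0
```

```bash
python3 mon.py; python3 look.py w9.png; python3 -c "
import cv2,numpy as np
a=cv2.imread('pics/w9.png');b=cv2.imread('pics/ms.png')
cv2.imwrite('pics/m3.png',np.hstack([cv2.resize(a,(400,300)),cv2.resize(b[120:390,50:410],(400,300))]))"
```

```text
t 33.23 tilt -0.35 lip [0.6393 0.0404 0.1571] Fz -0.45 gw 0.0855 balls1-4 [0.0, 0.82, 0.14, 0.53] pan low edge 280.44 j [-0.94  0.62  1.05  1.92 -0.65  0.98 -1.28] mouth [(0.57, array([ 0.5216, -0.1997,  0.1145]))]
33.4333 [0.56912438 0.04949219 0.32470903] [[ 0.992 -0.123 -0.002]
 [-0.123 -0.992  0.   ]
 [-0.002  0.    -1.   ]] [-0.93  0.62  1.04  1.93 -0.65  0.98 -1.28]
[(0.57, array([ 0.5693,  0.0462, -0.0033]))] [(0.59, array([0.5425, 0.0549, 0.0251]))]
[ 290  134   46  194 3382] ((0.5688355565071106, 0.04960779845714569), (0.030093824490904808, 0.13671591877937317), 82.66668701171875) [[0.499099999666214, 0.04340000078082085], [0.6347000002861023, 0.026000000536441803], [0.6385999917984009, 0.055799998342990875], [0.503000020980835, 0.07329999655485153]]
[ 306  340   69   72 3503] ((0.4540424942970276, 0.03900771215558052), (0.05135240778326988, 0.06302084028720856), 75.9972152709961) [[0.4172999858856201, 0.021700000390410423], [0.47839999198913574, 0.006500000134110451], [0.49079999327659607, 0.056299999356269836], [0.42969998717308044, 0.07150000333786011]]
[  60  445   56   35 1247] ((0.4023623764514923, 0.25723329186439514), (0.04523812234401703, 0.03435063734650612), 82.49666595458984) [[0.3824000060558319, 0.2371000051498413], [0.4163999855518341, 0.23260000348091125], [0.4223000109195709, 0.2773999869823456], [0.38830000162124634, 0.28189998865127563]]
```

View pics/m3.png

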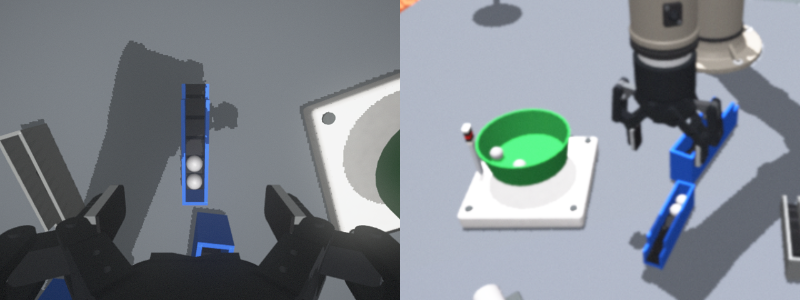

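The cup stands upright with two balls at (194,164) and (194,182), the pan holds the weight of three, and the gripper is clear. Handing in.

```bash
python3 -c "
from bench import r
print(r.hand_in())"
```

```text
the job is handed in; nothing more can be done
None
```

I handed the job in at about 33 s of the 67 s limit: three balls are in the green pan, and the blue cup stands upright on the granite, clear of the gripper, with the other two balls in it. The judge gave no verdict.

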